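# Oil the jig's post and hold the monitor-arm casting over it

### The job

Oil the jig's post by pressing the white spray cap of the can clipped to the jig fully down and letting it spring back. Then pick up the long monitor-arm casting (the one with a big hub at one end and a small eye at the other) by its balance point and hold it level above the jig with the hub over the post and the eye over the pin, the hub's underside about 3 cm clear of the top of the post, ready to be lowered on. Finish while still holding it there, without shifting the short link, screwdriver, power driver or dish that lie around them.

Things in the scene. Friction and masses are not known exactly. Their poses are not given: they have to be found in the camera images.
- spray_cap (a joint): how far the can's spray cap is pressed down, m: 0 up (at rest), 0.005 fully down. It needs about 3 N to start and 10 N to hold it fully down, and springs back by itself.
- cap_top (a point): centre of the top of the spray cap: white, round, 33 mm across, 20 mm high, on a 45 mm wide aluminium oil can that stands upright, clipped fast to a side wing of the jig; its top is 152 mm above the bench when up. The can stands 150 mm from the post, to the jig's own -y side. A thin tube (look only) runs from the cap towards the post.
- jig_post (a point): centre of the top of the jig's upright steel post (28 mm thick, its top 95 mm above the bench, 45 mm above the 60 mm wide round seat it stands on). The jig is a dark steel plate 320 x 110 mm and 12 mm thick fixed to the bench, somewhere else and at another angle each time. Axes: x towards the pin, z up.
- jig_pin (a point): centre of the top of the jig's thin pin (9 mm thick, its top 80 mm above the bench) on a square block, 220 mm from the post along the jig's x. 125 mm from the post, on the jig's +y side, stands an open toggle clamp: it begins 49 mm from the line from post to pin, is 34 mm wide along it and reaches 130 mm above the bench.
- bracket_balance (a point): balance point (centre of mass along the length) of the casting, half-way up its beam: 58 mm from the hub's axis, 162 mm from the eye's. Plain aluminium, lies flat on the bench, 262 mm long, 0.5 to 0.8 kg. Here the straight flat-sided beam is 26 mm wide and 24 mm high, its middle 28 mm above the underside of hub and eye. Axes: x along the beam towards the eye, z up.
- bracket_bore (a point): centre of the hub's 32 mm through bore at its underside (on the bench at the start). Hub: 56 mm across, 48 mm high, at the heavy end of the casting. Axes as bracket_balance
- bracket_eye (a point): centre of the eye's 11 mm through hole at its underside (on the bench at the start), 220 mm from the hub's axis. Eye: 28 mm across, 38 mm high. Axes as bracket_balance
- short_link: leave alone: short aluminium link lying near the casting, 172 mm long, 26 mm high, with two equal round ends 32 mm across; origin under its middle
- screwdriver: leave alone: red-handled screwdriver 200 mm long lying beside the jig, near the can; origin under its middle, x towards the tip
- screw_dish: leave alone: steel bowl 90 mm across and 28 mm high, right of the jig, nearer the robot; origin under its middle
- driver: leave alone: blue and black power screwdriver, a tube 217 mm long and 37 mm thick, lying right of the jig; origin under its middle

How it is judged:
By the outcome, as a careful person would: the job done as asked, in the order asked, and still so for the second after the job is handed in, while the arm keeps its last pose, push and grip.
It also fails if it takes over 48 s, if anything falls off the work surface, if the arm or the gripper's body presses on something with over 40 N, if the wrist force passes 120 N, or if a joint passes its speed limit or range.

### The arm

A 6-joint arm with a two-finger parallel gripper is mounted at the origin on the work surface. World frame = base frame: x ahead of the robot, y to its left, z up, the work surface at z = 0. Lengths are in mm, angles in rad, forces in N, time in s.
With the tool pointing down it reaches from about 275 to 750 mm from the base axis. Payload 10.2 kg.
Tool frame: the origin (TCP) lies midway between the tips of the shut fingers; the grasp point (between the pads) lies 19 mm behind it; x points along the fingers, y is the direction in which the jaws open and shut, and the axes are right-handed (so a half turn about x gives the same grasp; the last joint's range is limited). The gripper opens to 85 mm and grips with 20 to 120 N. Pads are 22 mm wide; open, the fingers measure 114 mm over their backs; the gripper's body (76 mm by 85 mm) begins 54 mm behind the grasp point. The pads swing forward as they close: fully open they stand 13 mm farther back than shut.
Start: joints at [-1.367, 0.313, 1.498, -0, 1.331, -0.223], TCP at [217.317, -477.917, 231.294] pointing down, gripper open.
Joint ranges: [-2.94, 2.94], [-0.97, 2.17], [0.19, 2.56], [-1.23, 4.37], [0.02, 3.11], [-2.88, 2.88]. Speed limits (rad/s): [2.39, 2.39, 3.01, 3.14, 3.14, 3.14].

### API

Orientations are given as a unit quaternion [w, x, y, z].
In Python, from rig import ctrl gives the robot as it stands.
- The arm moves only by the tool arm_command, never from a script. Its argument "plan" is a list of rows, each a list of 5 numbers: the shift along the tool's x, y, z in m, then the turn about the tool's x in rad, then the opening, from 0 (shut) to 1 (fully open). A call has 1 to 12 rows; each row shifts and turns the commanded pose from where the row before left it, along the tool's axes as they then stand; what a row does not reach is not made up. A row lasts 1/8 s, in which the tool goes at most 62.5 mm and 10.7 degrees, less where a joint would pass 70% of its speed; a pose out of reach is approached as far as the arm can. A call with a gripper value outside its range is refused whole. The fingers move at their own pace and stop on an object; "squeeze" is the grip in N (left out, the last holds). Time passes only in rows, so rows that do not move let the fingers close. It gives the time, the measured TCP pose, the force and the opening at its end, in the units of the state.
- ctrl.sense(): the state, without advancing time (a new reading comes with each control period).
- ctrl.capture(name): name is "scene" or "top" or "wrist"; returns a dict with "color" (480x640x3 uint8, red, green, blue), "fx", "fy", "cx", "cy" (pixels), "xyz" and "orientation" of the camera in the world; the wrist camera has in their place "hand_eye" (4x4, takes a point from camera to tool coordinates, whose origin is the TCP and whose axes are the tool frame's). Camera axes: x right, y up, looking along -z (the intrinsics and any distortion apply to the point x, -y, -z); pixel columns grow to the right and rows downward; lengths in mm; the calibration is good to about 2 mm. A picture is of the moment at which its call begins: read the wrist's pose just before it. There is no depth.
- ctrl.finish_job(): hands the job in, once; it reports no verdict.
Trained networks look in the newest picture that a camera, given by its name, has taken for a name from the list of things; names that differ only in an ending like _2 or _b are one class to them, and where a whole thing is asked for, a point or a joint stands for the part that bears it (a point fixed in the world has none). Each returns a list of dicts, best first, with "score" (0 to 1); they miss things now and then, are a little off and sometimes report something else, mostly with a low value. They report only what shows in the picture. A call takes as long as a camera call.
- ctrl.spot_in(camera, query): "uv" ([column, row] in pixels, amid what is visible of it).
- ctrl.regions_of(camera, query): "mask" (480x640 bool, what is visible of it) and "uv" ([column, row] in pixels, amid what is visible of it).
- ctrl.place_of(camera, query): "uv" ([column, row] in pixels: a listed point, or the origin of a listed thing).
The state is a dict: "time_s": time; "joints": joint angles; "dq": joint speeds; "tau": joint torques, N m; "eef_pos": TCP position; "ee_rot": TCP orientation; "force": force on the tool from outside, world axes, zero at the start; "wrist_torque": the same for the moment, N m; "grip_width": opening from 0.0 (shut) to 1.0 (fully open).
Only numpy, scipy, OpenCV 4.12 (cv2) and the standard library are available. Lean on these libraries where they do the work, as an engineer would, in place of code of your own. Each camera call takes 0.05 s, during which the arm holds its last target.

## Working session

There is one attempt and no reset: what is moved stays moved. The work goes in short steps, Python scripts to look and compute and a tool call to move; the robot and the scene stay as the last step left them, time stands still between calls to the robot, and variables do not carry over. Pictures are saved under pics/ and viewed, and the job is handed in when it is done.

Besides the shell and the picture viewer there is one more tool, called after "Emit:" as name(argument=value, ...) on one line, values as JSON. arm_command: Moves the arm, as the interface text tells. Its arguments: {"type":"object","properties":{"plan":{"type":"array"},"squeeze":{"type":"number"}},"required":["plan"]}

```bash
ls; mkdir -p pics; python3 - <<'E'
from rig import ctrl
import cv2
for n in ("scene","top"):
    c=ctrl.capture(n)
    cv2.imwrite(f"pics/{n}0.png",c["color"][:,:,::-1])
    print(n,{k:v for k,v in c.items() if k!="color"})
    for q in ["cap_top","jig_post","jig_pin","bracket_balance","bracket_bore","bracket_eye","short_link","screwdriver","screw_dish","driver"]:
        r=ctrl.place_of(n,q)
        print(q,[( [round(float(x),1) for x in d["uv"]],round(d["score"],2)) for d in r[:3]])
print(ctrl.sense())
E
```

```text
pics
scene {'fx': 615.4145219606072, 'fy': 615.4145219606072, 'cx': 317.16066688255324, 'cy': 239.5675441705512, 'xyz': array([1590.20143391, -621.68407542, 1039.41081344]), 'orientation': array([0.77692376, 0.37752405, 0.22469341, 0.45097442])}
cap_top [([142.8, 283.2], 0.48)]
jig_post [([290.8, 232.5], 0.92)]
jig_pin [([337.7, 291.2], 0.69), ([287.2, 230.4], 0.59)]
bracket_balance [([389.3, 221.3], 0.57)]
bracket_bore [([371.8, 228.6], 0.77)]
bracket_eye [([447.5, 228.6], 0.9), ([144.7, 283.9], 0.51)]
short_link [([428.7, 211.1], 0.58)]
screwdriver []
screw_dish [([141.1, 287.3], 0.75)]
driver [([167.4, 347.9], 0.67)]
top {'fx': 616.1433901244213, 'fy': 616.1433901244213, 'cx': 318.86424113658654, 'cy': 243.70130199591594, 'xyz': array([ 356.0220791 ,  -43.87024751, 1608.25620001]), 'orientation': array([-0.69772153, -0.04977137,  0.03666411,  0.71369687])}
cap_top [([408.5, 267.2], 0.61)]
jig_post [([344.5, 271.2], 0.96)]
jig_pin [([344.2, 182.5], 0.96), ([165.7, 284.1], 0.46)]
bracket_balance [([226.0, 272.3], 0.86), ([344.3, 183.1], 0.73)]
bracket_bore [([246.6, 283.8], 0.62)]
bracket_eye [([170.8, 242.1], 0.59)]
short_link [([166.7, 284.8], 0.97)]
screwdriver []
screw_dish [([486.5, 310.7], 0.66)]
driver [([486.0, 225.2], 0.6)]
{'time_s': 1.1, 'joints': array([-1.36739501e+00,  3.12905783e-01,  1.49770223e+00,  3.81276885e-06,
        1.33103425e+00, -2.23369872e-01]), 'dq': array([ 0.00020257,  0.00040627, -0.00140906,  0.00070644, -0.00279076,
        0.00188518]), 'tau': array([-1.01889967e-03, -4.12180138e+01, -2.59900475e+01, -2.50945395e-04,
        5.50342065e-04,  5.33093868e-06]), 'eef_pos': array([ 217.31877712, -477.90611469,  231.29037562]), 'ee_rot': array([ 0.1497261 ,  0.69107083,  0.14976115, -0.69106786]), 'force': array([ 0.00722824, -1.29800446, -0.29683337]), 'wrist_torque': array([0.04277381, 0.01530084, 0.02132401]), 'grip_width': 1.000421238428121}
```

View pics/scene0.png

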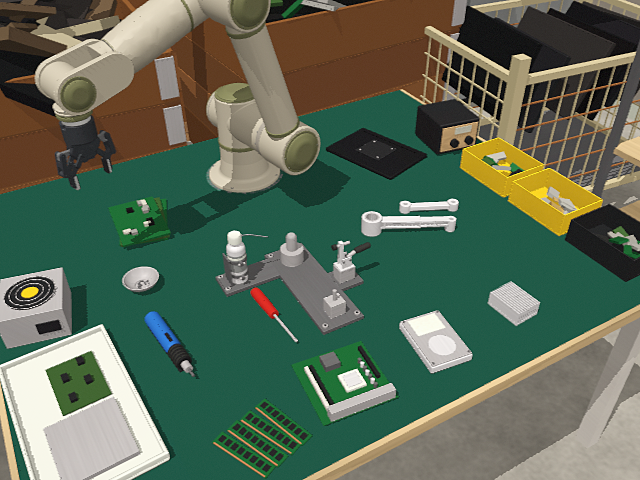

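View pics/top0.png

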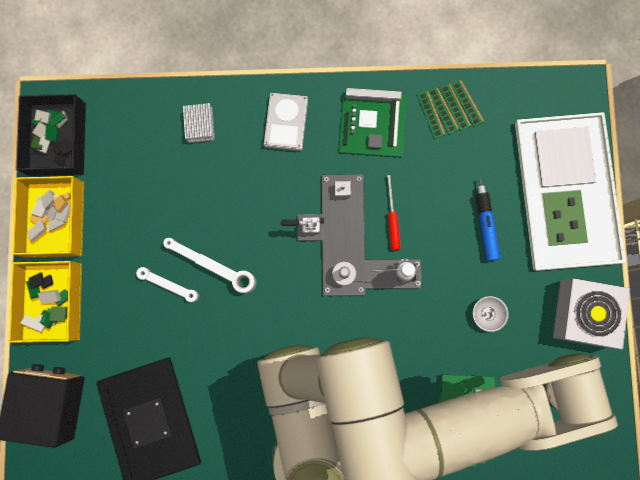

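```bash
cat > h.py <<'E'
import numpy as np, cv2
from scipy.spatial.transform import Rotation as R
def rot(q): return R.from_quat([q[1],q[2],q[3],q[0]]).as_matrix()
def campose(c, s=None):
    if "hand_eye" in c:
        T=np.eye(4);T[:3,:3]=rot(s["ee_rot"]);T[:3,3]=s["eef_pos"]
        T=T@c["hand_eye"]; return T[:3,:3],T[:3,3]
    return rot(c["orientation"]),np.array(c["xyz"])
def ray(c,uv,z,s=None):
    Rm,t=campose(c,s)
    d=Rm@np.array([(uv[0]-c["cx"])/c["fx"],-(uv[1]-c["cy"])/c["fy"],-1.])
    return t+d*(z-t[2])/d[2]
def proj(c,P,s=None):
    Rm,t=campose(c,s)
    p=Rm.T@(np.array(P,float)-t)
    return np.array([c["cx"]+c["fx"]*p[0]/-p[2],c["cy"]-c["fy"]*p[1]/-p[2]])
E
python3 - <<'E'
from h import *
from rig import ctrl
c=ctrl.capture("top")
print([k for k in c])
I=c["color"][:,:,::-1]
for n,(x0,y0,x1,y1) in dict(a=(130,220,290,320),b=(290,160,450,310)).items():
    k=5 if n=='a' else 4
    cv2.imwrite(f"pics/crop_{n}.png",cv2.resize(I[y0:y1,x0:x1],None,fx=k,fy=k,interpolation=cv2.INTER_CUBIC))
for n,uv,z in [("post",(344.5,271.2),95),("pin",(344.2,182.5),80),("cap",(408.5,267.2),152),("bal",(226,272.3),28),("bore",(246.6,283.8),0),("eye",(170.8,242.1),0),("link",(166.7,284.8),0),("dish",(486.5,310.7),0)]:
    print(n,ray(c,uv,z).round(1))
s=ctrl.capture("scene")
for n,uv,z in [("post",(290.8,232.5),95),("pin",(337.7,291.2),80),("cap",(234,236),152),("bal",(389.3,221.3),28),("bore",(371.8,228.6),0),("eye",(447.5,228.6),0)]:
    print(n,ray(s,uv,z).round(1))
I=s["color"][:,:,::-1]
cv2.imwrite("pics/crop_s.png",cv2.resize(I[190:340,210:470],None,fx=3,fy=3,interpolation=cv2.INTER_CUBIC))
E
```

```text
['color', 'fx', 'fy', 'cx', 'cy', 'xyz', 'orientation']
post [472.7 -79.3  95. ]
pin [698.5 -84.9  80. ]
cap [ 474.4 -229.4  152. ]
bal [482.1 224.3  28. ]
bore [452.9 175.1   0. ]
eye [567.7 375.2   0. ]
link [455.1 385.1   0. ]
dish [ 369.5 -445.2    0. ]
post [470.4 -74.6  95. ]
pin [703.9 -75.9  80. ]
cap [ 482.5 -230.5  152. ]
bal [482.8 224.9  28. ]
bore [456.1 185.9   0. ]
eye [562.7 369.4   0. ]
```

View pics/crop_a.png

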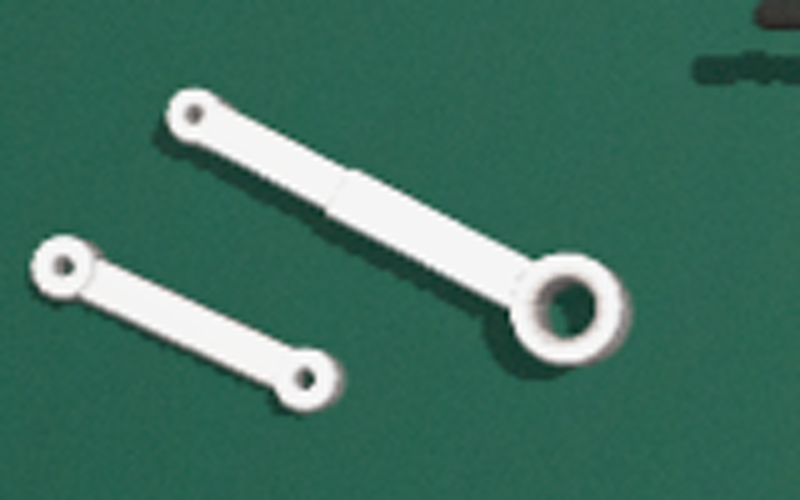

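View pics/crop_b.png

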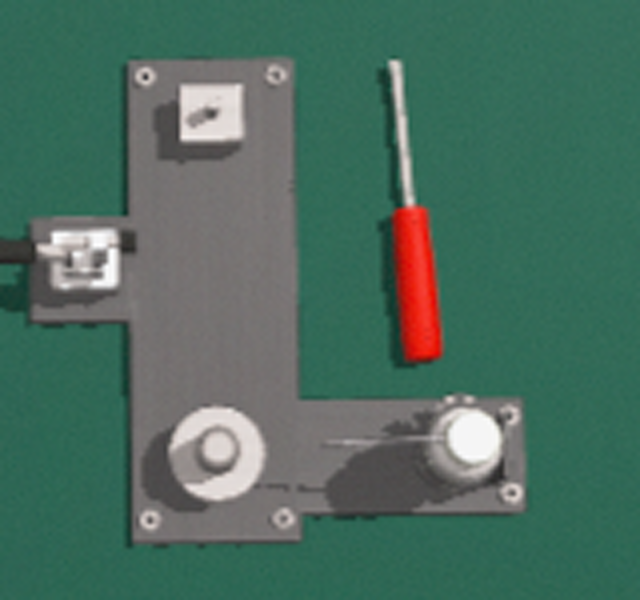

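View pics/crop_s.png

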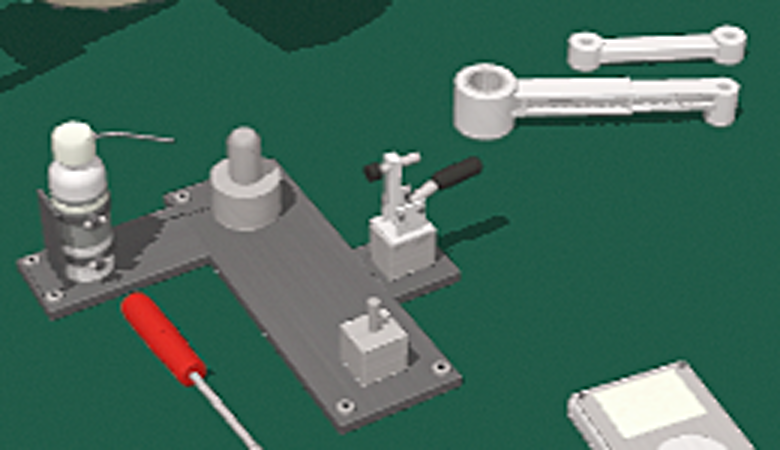

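```bash
python3 - <<'E'
from h import *
from rig import ctrl
c=ctrl.capture("top")
g=lambda uv,z: ray(c,uv,z)
post=g((344.1,271.4),95);pin=g((342.3,187.5),80);cap=g((408.1,268.5),152);hub=g((243.4,281.2),48);eye=g((168.2,242.4),38)
for n in "post pin cap hub eye".split(): print(n,eval(n).round(1))
print(np.hypot(*(pin-post)[:2]),np.hypot(*(cap-post)[:2]),np.hypot(*(eye-hub)[:2]))
print([np.degrees(np.arctan2(d[1],d[0])) for d in (pin-post,cap-post,eye-hub)])
u=(eye-hub)[:2];u/=np.hypot(*u);print("bal",hub[:2]+58*u)
s=ctrl.sense();print(rot(s["ee_rot"]).round(3),s["time_s"],s["joints"][5])
w=ctrl.capture("wrist");print(w["hand_eye"],w["fx"],w["cx"],w["cy"])
# axis of tool for target yaw
E
```

```text
post [472.3 -78.4  95. ]
pin [685.8 -79.8  80. ]
cap [ 471.3 -228.3  152. ]
hub [456.8 176.7  48. ]
eye [562.1 372.   38. ]
213.52230490405753 149.99580026442834 221.89308744347747
[np.float64(-0.3772298228349725), np.float64(-90.37607596559106), np.float64(61.690912711677704)]
bal [484.3370261  227.75580834]
[[ 0.     0.414 -0.91 ]
 [ 0.    -0.91  -0.414]
 [-1.    -0.    -0.   ]] 1.25 -0.22337299902530175
[[ 6.55138272e-04  3.16999085e-01 -9.48425617e-01 -1.43038710e+02]
 [ 9.99999557e-01  4.32907447e-04  8.35457449e-04 -9.43900769e-01]
 [ 6.75419760e-04 -9.48425744e-01 -3.16998661e-01 -8.18912517e+01]
 [ 0.00000000e+00  0.00000000e+00  0.00000000e+00  1.00000000e+00]] 428.66206118421536 322.87741467278863 232.62030265796326
```

Emit:
arm_command(plan=[[0,-0.0135,-0.037,0,0],[0,-0.0135,-0.037,0,0],[0,-0.0135,-0.037,0,0],[0,-0.0135,-0.037,0,0],[0,-0.0135,-0.037,0,0],[0,-0.0135,-0.037,0,0],[0,-0.0135,-0.037,0,0],[0,-0.0135,-0.037,0,0],[0,-0.0135,-0.037,0,0],[0,0,0,0,0],[0,0,0,0,0]], squeeze=80)

```text
time_s: 2.68
eef_pos: [469.9, -229.8, 231.2]
ee_rot: [-0.15, -0.691, -0.15, 0.691]
force: [-0.0, -0.3, 0.5]
grip_width: -0.001
```

```bash
python3 - <<'E'
from h import *
from rig import ctrl
s=ctrl.sense()
c=ctrl.capture("wrist")
np.save("pics/w1.npy",dict(c=c,s=s),allow_pickle=True)
I=c["color"][:,:,::-1].copy()
cv2.imwrite("pics/w1.png",I)
print(s["time_s"],s["eef_pos"],s["force"],s["grip_width"],rot(s["ee_rot"])[:,1])
for q,z in [("cap_top",152),("jig_post",95),("jig_pin",80)]:
    for d in ctrl.place_of("wrist",q)[:2]: print(q,np.round(d["uv"],1),round(d["score"],2),ray(c,d["uv"],z,s).round(1))
for q in ["cap_top"]:
    for d in ctrl.regions_of("wrist",q)[:2]: print(q,np.round(d["uv"],1),d["score"],d["mask"].sum())
E
```

```text
2.675 [ 469.85182426 -229.78278407  231.22395661] [-0.00517124 -0.34170241  0.51081076] -0.0006219833013647362 [ 4.13964631e-01 -9.10292964e-01 -5.38562648e-05]
cap_top [321.5 238.3] 0.84 [ 473.  -226.3  152. ]
jig_post [102.9 111. ] 0.64 [475.1 -74.5  95. ]
cap_top [314.7 226.8] 0.83 3461
```

View pics/w1.png

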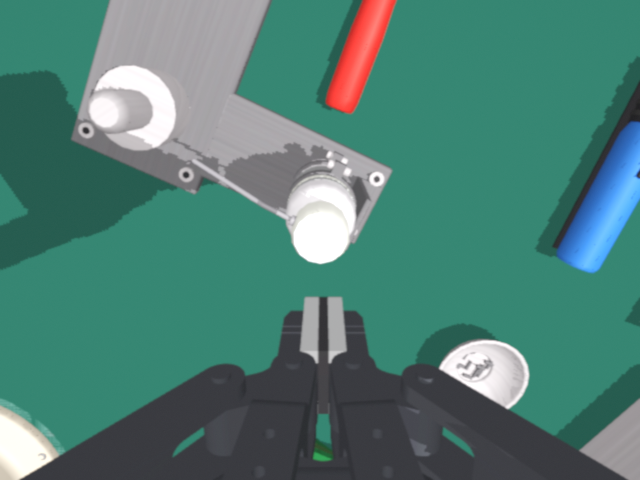

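Emit:
arm_command(plan=[[0.02,-0.0012,-0.0033,0,0],[0.025,0,0,0,0],[0.025,0,0,0,0],[0.007,0,0,0,0],[0.002,0,0,0,0],[0.002,0,0,0,0],[0.002,0,0,0,0],[0,0,0,0,0]])

```text
time_s: 3.92
eef_pos: [473.0, -227.4, 149.4]
ee_rot: [0.15, 0.691, 0.149, -0.691]
force: [-2.1, -0.5, 6.3]
grip_width: -0.003
```

```bash
python3 - <<'E'
from h import *
from rig import ctrl
c=ctrl.capture("scene");s=ctrl.sense()
cv2.imwrite("pics/s1.png",cv2.resize(c["color"][180:300,180:320,::-1],None,fx=5,fy=5,interpolation=cv2.INTER_CUBIC))
print(s["time_s"],s["eef_pos"],s["force"])
E
```

```text
3.975 [ 472.95888076 -227.407501    149.41116603] [-2.60619001 -0.30183789  7.0926054 ]
```

View pics/s1.png

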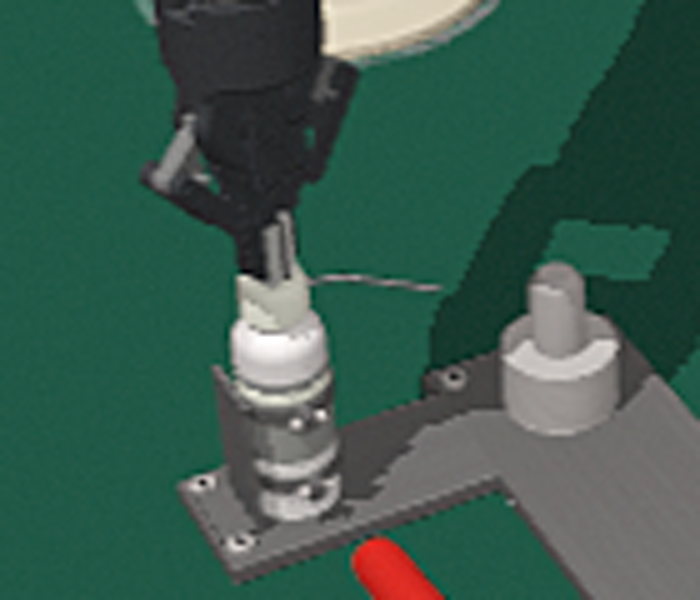

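Emit:
arm_command(plan=[[0.0015,0,0,0,0],[0.0015,0,0,0,0],[0,0,0,0,0],[0,0,0,0,0]])

```text
time_s: 4.47
eef_pos: [473.0, -227.4, 147.0]
ee_rot: [0.151, 0.691, 0.149, -0.691]
force: [-3.7, 2.0, 11.4]
grip_width: -0.004
```

Emit:
arm_command(plan=[[0.0015,0,0,0,0],[0.001,0,0,0,0],[0,0,0,0,0],[0,0,0,0,0]])

```text
time_s: 4.97
eef_pos: [473.2, -227.6, 146.8]
ee_rot: [0.151, 0.692, 0.149, -0.69]
force: [-10.9, 5.7, 31.0]
grip_width: -0.002
```

Emit:
arm_command(plan=[[-0.01,0,0,0,0],[-0.035,0,0,0,0],[-0.04,0,0,0,0],[0,-0.03,-0.015,0,0],[0,-0.038,-0.0184,0,1],[0,-0.038,-0.0184,0,1],[0,-0.038,-0.0184,0,1],[0,-0.038,-0.0184,0,1],[0,-0.038,-0.0184,0,1],[0,-0.038,-0.0184,0,1],[0,-0.038,-0.0184,0,1],[0,-0.038,-0.0184,0,1]])

```text
time_s: 6.48
eef_pos: [482.0, 145.6, 228.1]
ee_rot: [0.15, 0.691, 0.15, -0.691]
force: [-0.0, -0.7, 0.4]
grip_width: 1.004
```

Emit:
arm_command(plan=[[0,-0.038,-0.0184,0,1],[0,-0.038,-0.0184,0,1],[0,0,0,-0.13,1],[0,0,0,-0.13,1],[0,0,0,-0.13,1],[0,0,0,-0.13,1],[0,0,0,-0.13,1],[0,0,0,0,1]])

```text
time_s: 7.48
eef_pos: [484.1, 228.6, 228.0]
ee_rot: [0.362, 0.607, 0.362, -0.607]
force: [0.2, -0.3, 0.7]
grip_width: 1.005
```

```bash
python3 - <<'E'
from h import *
from rig import ctrl
s=ctrl.sense()
c=ctrl.capture("wrist")
np.save("pics/w2.npy",dict(c=c,s=s),allow_pickle=True)
cv2.imwrite("pics/w2.png",c["color"][:,:,::-1])
print(s["time_s"],s["eef_pos"],s["force"],s["grip_width"],rot(s["ee_rot"])[:,1])
for q,z in [("bracket_balance",28),("bracket_bore",0),("bracket_eye",0)]:
    for d in ctrl.place_of("wrist",q)[:2]: print(q,np.round(d["uv"],1),round(d["score"],2),ray(c,d["uv"],z,s).round(1))
t=ctrl.capture("scene"); cv2.imwrite("pics/s2.png",cv2.resize(t["color"][180:300,180:320,::-1],None,fx=5,fy=5,interpolation=cv2.INTER_CUBIC))
E
```

```text
7.475 [484.13904411 228.64032669 227.97066155] [ 0.17508973 -0.27927262  0.69670128] 1.0054733491347294 [ 8.79900356e-01 -4.75158198e-01  2.21887232e-04]
bracket_balance [324.8 189.4] 0.87 [487.4 232.7  28. ]
bracket_bore [323.7 247.6] 0.87 [457.6 179.4   0. ]
```

View pics/w2.png

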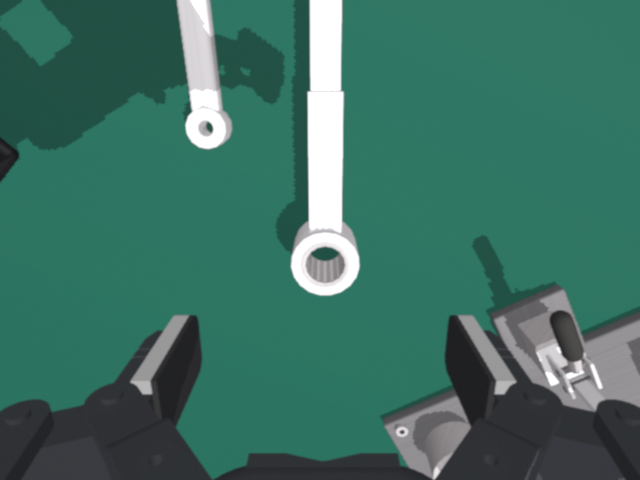

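View pics/s2.png

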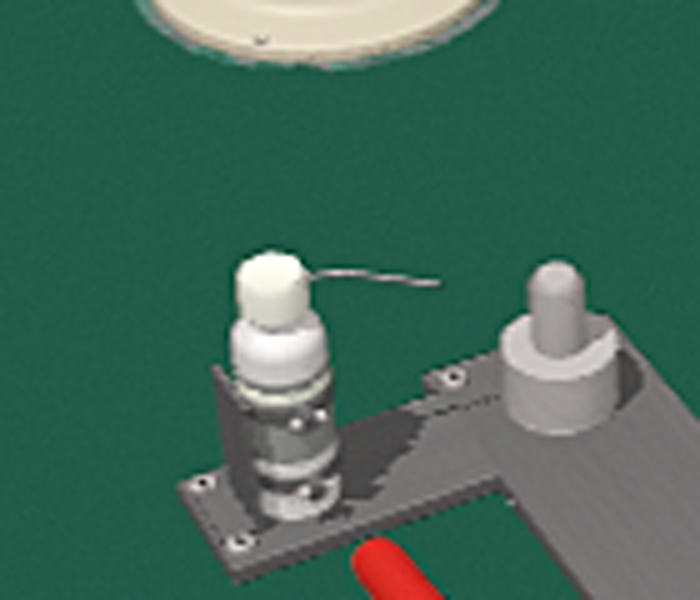

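```bash
python3 - <<'E'
from h import *
d=np.load("pics/w2.npy",allow_pickle=True).item();c,s=d["c"],d["s"]
m=(c["color"].min(2)>215).astype(np.uint8)
for r in (20,60,110,150,190,210):
    x=np.where(m[r,280:380])[0]+280; print(r,x.min(),x.max())
hub=m.copy(); hub[:,:285]=0;hub[:,365:]=0
for r in (250,255,260,265,270,275,280):
    x=np.where(hub[r])[0];print(r,x.min(),x.max())
for col in (315,320,325,330): print(col,np.where(hub[230:,col])[0].max()+230)
T=rot(s["ee_rot"])
for n,uv,z in [("hubtop",(325,262),48),("beamA",(325.5,110),40),("beamB",(325.5,190),40),("step",(325.5,92),40)]:
    p=ray(c,uv,z,s); print(n,p.round(1),"tool:",(T.T@(p-s["eef_pos"])).round(1))
E
```

```text
20 310 341
60 310 340
110 308 342
150 308 342
190 309 341
210 309 341
250 295 355
255 293 357
260 292 358
265 291 358
270 292 357
275 294 356
280 297 352
315 293
320 294
325 294
330 294
hubtop [461.  183.7  48. ] tool: [180.    1.   50.6]
beamA [517.6 287.9  40. ] tool: [188.    1.3 -68. ]
beamB [488.8 234.5  40. ] tool: [188.    1.3  -7.3]
step [523.6 299.1  40. ] tool: [188.    1.2 -80.7]
```

Emit:
arm_command(plan=[[0.03,0.001,-0.005,0,1],[0.04,0,0,0,1],[0.03,0,0,0,1],[0,0,0,0,1]])

```text
time_s: 8.22
eef_pos: [486.4, 232.3, 126.3]
ee_rot: [-0.362, -0.606, -0.363, 0.609]
force: [-1.1, 0.3, 1.1]
grip_width: 1.005
```

```bash
python3 - <<'E'
from h import *
from rig import ctrl
s=ctrl.sense()
c=ctrl.capture("wrist")
np.save("pics/w3.npy",dict(c=c,s=s),allow_pickle=True)
cv2.imwrite("pics/w3.png",c["color"][:,:,::-1])
print(s["time_s"],s["eef_pos"],s["force"])
T=rot(s["ee_rot"])
for q,z in [("bracket_balance",28),("bracket_bore",0)]:
    for d in ctrl.place_of("wrist",q)[:1]: p=ray(c,d["uv"],z,s);print(q,np.round(d["uv"],1),round(d["score"],2),p.round(1),(T.T@(p-s["eef_pos"])).round(1))
m=(c["color"].min(2)>215).astype(np.uint8)
m[:,:250]=0;m[:,400:]=0
n,l,st,ce=cv2.connectedComponentsWithStats(m);i=1+st[1:,4].argmax();m=l==i
for r in range(10,430,20):
    x=np.where(m[r])[0]
    if len(x): print(r,x.min(),x.max())
print("bottom",np.where(m.any(1))[0].max())
E
```

```text
8.225 [486.38902292 232.27258724 126.28177448] [-1.12471791  0.34021517  1.12207025]
bracket_balance [326.2 232. ] 0.8 [488.2 233.5  28. ] [98.3  1.3 -2.2]
10 305 348
30 305 348
50 305 347
70 306 347
90 306 347
110 334 350
bottom 120
```

View pics/w3.png

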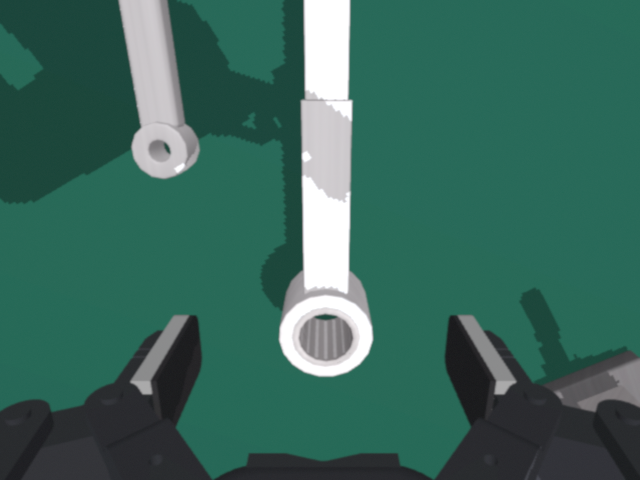

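```bash
python3 - <<'E'
from h import *
d=np.load("pics/w3.npy",allow_pickle=True).item();c,s=d["c"],d["s"]
T=rot(s["ee_rot"])
# fit projected hub ring
Rm=T
for z in (-1,1,): pass
from scipy.optimize import least_squares
obs=dict(L=280,R=372,B=376)
def ring(p):
    a=np.linspace(0,2*np.pi,181);C=s["eef_pos"]+T@np.array([s["eef_pos"][2]-48,p[0],p[1]])
    P=[proj(c,C+28*(np.cos(t)*T[:,1]+np.sin(t)*T[:,2]),s) for t in a];return np.array(P)
def f(p):
    P=ring(p);return [P[:,0].min()-280,P[:,0].max()-372.5,P[:,1].max()-376]
r=least_squares(f,[1,53]);print(r.x,r.fun)
for uv in [(326.5,150),(326.5,250)]:
    p=ray(c,uv,40,s);print((T.T@(p-s["eef_pos"])).round(1))
E
```

```text
[ 1.23807467 56.18335062] [-1.06577085  1.06563699  0.09164878]
[ 86.1   1.2 -52. ]
[86.3  1.3  4.6]
```

Emit:
arm_command(plan=[[0.03,0.001,-0.002,0,1],[0.04,0,0,0,1],[0.034,0,0,0,1],[0.013,0,0,0,1],[0.001,0,0,0,1],[0,0,0,0,0],[0,0,0,0,0],[0,0,0,0,0],[0,0,0,0,0],[0,0,0,0,0]], squeeze=90)

```text
time_s: 9.62
eef_pos: [489.4, 234.0, 10.6]
ee_rot: [0.363, 0.607, 0.363, -0.607]
force: [-2.0, 0.5, 6.7]
grip_width: 0.288
```

Emit:
arm_command(plan=[[-0.005,0,0,0,0],[-0.01,0,0,0,0],[-0.015,0,0,0,0],[0,0,0,0,0]])

```text
time_s: 10.12
eef_pos: [490.0, 234.0, 41.3]
ee_rot: [0.363, 0.608, 0.362, -0.606]
force: [0.0, -0.1, -6.8]
grip_width: 0.293
```

```bash
python3 - <<'E'
from h import *
from rig import ctrl
s=ctrl.sense()
c=ctrl.capture("wrist")
np.save("pics/w4.npy",dict(c=c,s=s),allow_pickle=True)
cv2.imwrite("pics/w4.png",c["color"][:,:,::-1])
t=ctrl.capture("scene"); cv2.imwrite("pics/s4.png",cv2.resize(t["color"][150:270,330:490,::-1],None,fx=4,fy=4,interpolation=cv2.INTER_CUBIC))
print(s["time_s"],s["eef_pos"],s["force"],s["wrist_torque"])
E
```

```text
10.125 [489.98453857 233.99943825  41.27457346] [ 0.01009337 -0.07147949 -6.82212917] [0.07994045 0.01714481 0.00421154]
```

View pics/w4.png

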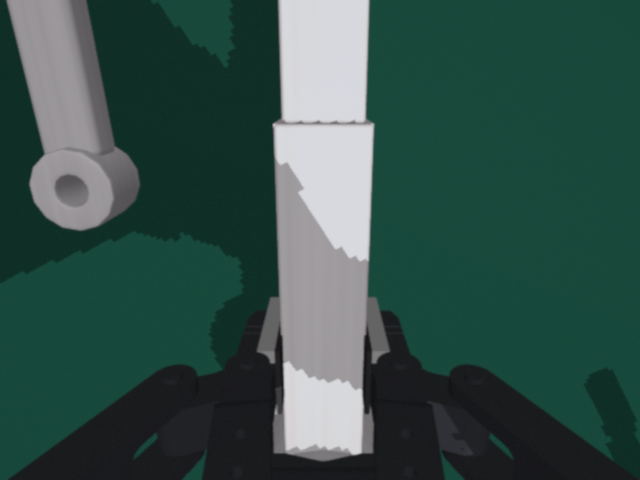

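View pics/s4.png

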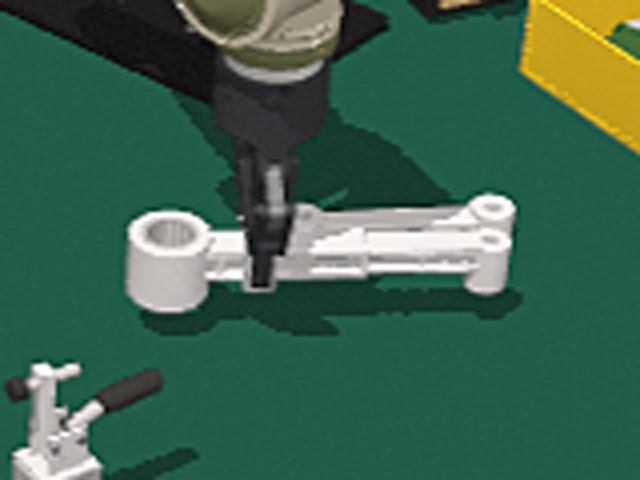

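Emit:
arm_command(plan=[[-0.025,0,0,0,0],[-0.04,0,0,0,0],[-0.04,0,0,0,0],[-0.04,0,0,0,0],[-0.03,0.005,0.007,0,0],[-0.01,0.015,0.02,0,0],[0,0.019,0.026,0,0],[0,0.019,0.026,0,0],[0,0.019,0.026,0,0],[0,0.019,0.026,0,0],[0,0.019,0.026,0,0],[0,0.019,0.026,0,0]])

```text
time_s: 11.72
eef_pos: [520.1, 8.2, 224.2]
ee_rot: [-0.362, -0.607, -0.363, 0.607]
force: [1.1, -0.0, -6.6]
grip_width: 0.287
```

Emit:
arm_command(plan=[[0,0.019,0.026,0,0],[0,0.019,0.026,0.1,0],[0,0,0,0.13,0],[0,0,0,0.14,0],[0,0,0,0.15,0],[0,0,0,0.15,0],[0,0,0,0.15,0],[0,0,0,0.14,0],[0,0,0,0.12,0],[0,0,0,0,0],[0,0,0,0,0]])

```text
time_s: 13.1
eef_pos: [529.0, -54.6, 224.5]
ee_rot: [0.0, -0.707, 0.0, 0.707]
force: [-0.3, -0.3, -6.7]
grip_width: 0.29
```

```bash
cat > look.py <<'E'
from h import *
from rig import ctrl
import sys
k=sys.argv[1]
s=ctrl.sense()
D=dict(s=s)
for n in ("wrist","top","scene"):
    D[n]=ctrl.capture(n); cv2.imwrite(f"pics/{n}_{k}.png",D[n]["color"][:,:,::-1])
np.save(f"pics/L{k}.npy",D,allow_pickle=True)
T=rot(s["ee_rot"])
print(s["time_s"],s["eef_pos"],s["force"],s["wrist_torque"],s["joints"].round(2));print(T.round(4))
zb=s["eef_pos"][2]-10.6
for n in ("top","scene","wrist"):
    for q,z in [("bracket_bore",zb),("bracket_eye",zb),("bracket_balance",zb+28),("jig_post",95),("jig_pin",80)]:
        for d in ctrl.place_of(n,q)[:1]: print(n,q,np.round(d["uv"],1),round(d["score"],2),ray(D[n],d["uv"],z,s).round(1))
I=cv2.resize(D["top"]["color"][150:330,270:440,::-1],None,fx=4,fy=4,interpolation=cv2.INTER_CUBIC);cv2.imwrite(f"pics/topc_{k}.png",I[:600])
I=cv2.resize(D["scene"]["color"][130:330,220:420,::-1],None,fx=3,fy=3,interpolation=cv2.INTER_CUBIC);cv2.imwrite(f"pics/scenec_{k}.png",I)
E
python3 look.py 5
```

```text
13.1 [529.03673432 -54.60251035 224.47717148] [-0.26374098 -0.34751035 -6.67589845] [-0.00645961 -0.04643851 -0.02297266] [-0.32  0.33  1.49 -0.    1.32  1.25]
[[-7.e-04 -8.e-04 -1.e+00]
 [ 2.e-04 -1.e+00  8.e-04]
 [-1.e+00 -2.e-04  7.e-04]]
top bracket_bore [408.  269.5] 0.69 [ 464.1 -220.2  213.9]
top bracket_eye [335.1 174.2] 0.56 [688.6 -60.8 213.9]
top bracket_balance [338.8 243.7] 0.92 [523.2 -64.8 241.9]
top jig_post [344.8 273.6] 0.6 [466.8 -79.9  95. ]
top jig_pin [345.8 183.6] 0.87 [695.6 -88.9  80. ]
scene bracket_bore [297.9 191.8] 0.78 [475.  -52.9 213.9]
scene bracket_eye [342.5 239.7] 0.88 [691.1 -57.8 213.9]
scene bracket_balance [308.5 191.7] 0.83 [525.  -50.5 241.9]
scene jig_post [289.8 233.3] 0.58 [472.1 -78.3  95. ]
scene jig_pin [333.1 291.2] 0.59 [698.6 -85.   80. ]
wrist bracket_balance [321.1 352. ] 0.56 [525.6 -52.9 241.9]
wrist jig_post [353.  291.3] 0.86 [475.7 -74.4  95. ]
```

View pics/wrist_5.png

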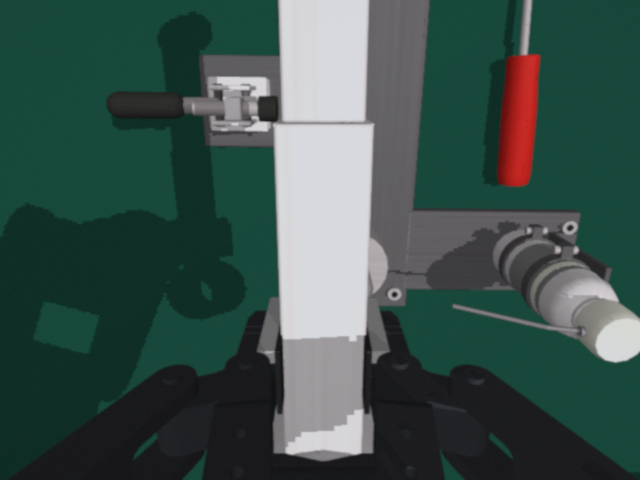

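View pics/topc_5.png

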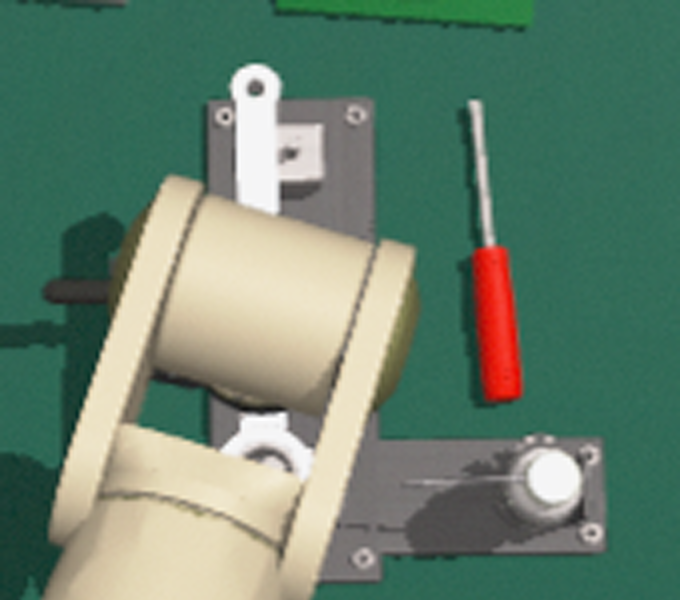

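View pics/scenec_5.png

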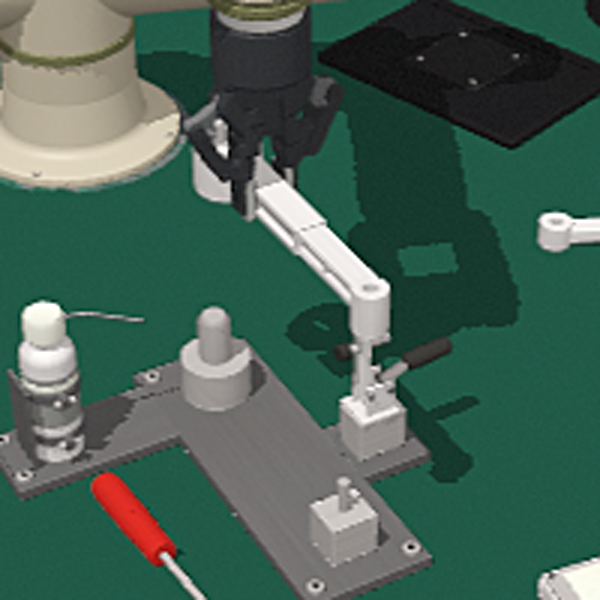

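```bash
python3 - <<'E'
from h import *
D=np.load("pics/L5.npy",allow_pickle=True).item();s=D["s"];t=D["top"];w=D["wrist"]
b=lambda x,y:((x+.5)/4-.5+290,(y+.5)/4-.5+160)
P={n:ray(t,b(*uv),12)[:2] for n,uv in dict(tl=(128,60),bl=(132,543),tr=(293,60),br=(300,541)).items()}
print({k:v.round(1) for k,v in P.items()})
yaw=lambda d:np.degrees(np.arctan2(d[1],d[0]))
print("left",yaw(P["tl"]-P["bl"]),np.hypot(*(P["tl"]-P["bl"])),"right",yaw(P["tr"]-P["br"]),"bottom+90",yaw(P["br"]-P["bl"])+90,"top+90",yaw(P["tr"]-P["tl"])+90, sum(P.values())/4)
# gradient-based edge lines in wrist5 & w1
g=cv2.cvtColor(w["color"],cv2.COLOR_RGB2GRAY)
r=w["color"].astype(int); m=(np.ptp(r,axis=2)<18)
e=[]
for row in range(10,200,10):
    x=np.where(m[row,380:470])[0]+380; e.append((x.max()+.5,row))
e=np.array(e);print(e[::4])
Q=np.array([ray(w,uv,12,s)[:2] for uv in e]);print(Q[::4].round(1));p=np.polyfit(Q[:,0],Q[:,1],1);print("wrist right-edge yaw",np.degrees(np.arctan(p[0])),"y at x=475,695",np.polyval(p,[475,695]))
d=np.load("pics/w1.npy",allow_pickle=True).item();cv2.imwrite("pics/w1c.png",cv2.resize(d["c"]["color"][0:280,60:420,::-1],None,fx=2.2,fy=2.2,interpolation=cv2.INTER_CUBIC)[:600])
E
```

```text
{'tl': array([736.6, -27.6]), 'bl': array([417.9, -23.2]), 'tr': array([ 733.7, -136.6]), 'br': array([ 416.8, -131.6])}
left -0.7940875293844066 318.73610484884676 right -0.9100282433740634 bottom+90 -0.5910113199751379 top+90 -1.4985500987489644 [576.24142833 -79.72771776]
[[428.5  10. ]
 [425.5  50. ]
 [422.5  90. ]
 [419.5 130. ]
 [415.5 170. ]]
[[ 666.2 -132.1]
 [ 638.7 -131.9]
 [ 609.7 -131.7]
 [ 578.9 -131.5]
 [ 546.4 -130.5]]
wrist right-edge yaw -0.7393033709921055 y at x=475,695 [-129.98539555 -132.82427427]
```

View pics/w1c.png

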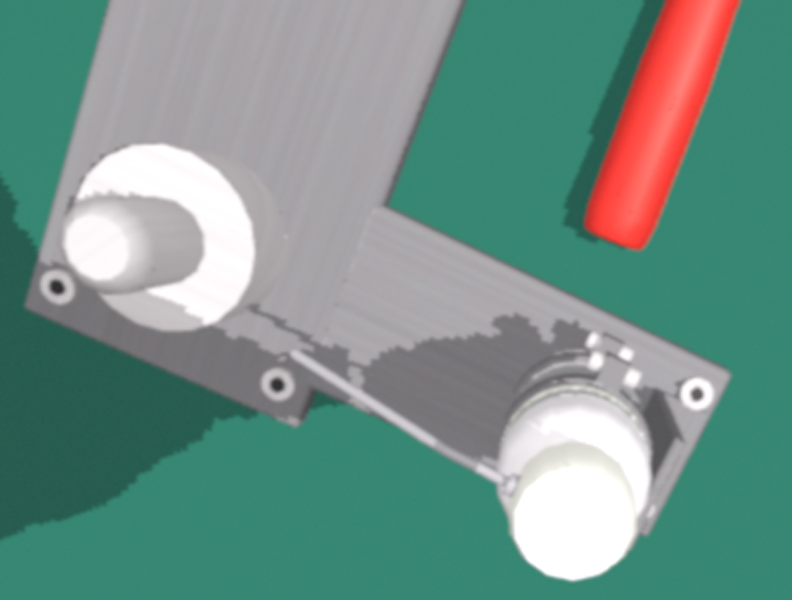

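```bash
python3 - <<'E'
from h import *
D=np.load("pics/L5.npy",allow_pickle=True).item();s=D["s"];t=D["top"];w=D["wrist"];sc=D["scene"]
f=lambda x,y,k,x0,y0:((x+.5)/k-.5+x0,(y+.5)/k-.5+y0)
print("eye top-cam",ray(t,f(256,87,4,270,150),251.9))
print("eye scene",ray(sc,f(370,289,3,220,130),251.9))
print("post scene",ray(sc,f(212,318,3,220,130),95), "pin scene",ray(sc,f(344,484,3,220,130),80))
print("cap scene",ray(sc,f(43,311,3,220,130),152))
print("pin top", ray(t,f(290,154,4,270,150),80))
d=np.load("pics/w1.npy",allow_pickle=True).item()
g=lambda x,y:((x+.5)/2.2-.5+60,(y+.5)/2.2-.5)
print("w1 cap",ray(d["c"],g(573,517),152,d["s"]),"post",ray(d["c"],g(98,243),95,d["s"]),"seat",ray(d["c"],g(165,238),50,d["s"]))
E
```

```text
eye top-cam [686.15300523 -57.18691246 251.9       ]
eye scene [692.20678448 -57.97860812 251.9       ]
post scene [481.49646804 -81.72042329  95.        ] pin scene [699.42039647 -82.18177305  80.        ]
cap scene [ 472.82689169 -226.3233407   152.        ]
pin top [684.19973427 -79.27574944  80.        ]
w1 cap [ 474.55921862 -224.76285552  152.        ] post [475.92803719 -75.14135748  95.        ] seat [475.66127756 -75.57004169  50.        ]
```

```bash
python3 - <<'E'
from h import *
D=np.load("pics/L5.npy",allow_pickle=True).item()
I=D["scene"]["color"][220:310,260:360,::-1]
cv2.imwrite("pics/j.png",cv2.resize(I,None,fx=6,fy=6,interpolation=cv2.INTER_CUBIC))
E
```

```text
(no output)
```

View pics/j.png

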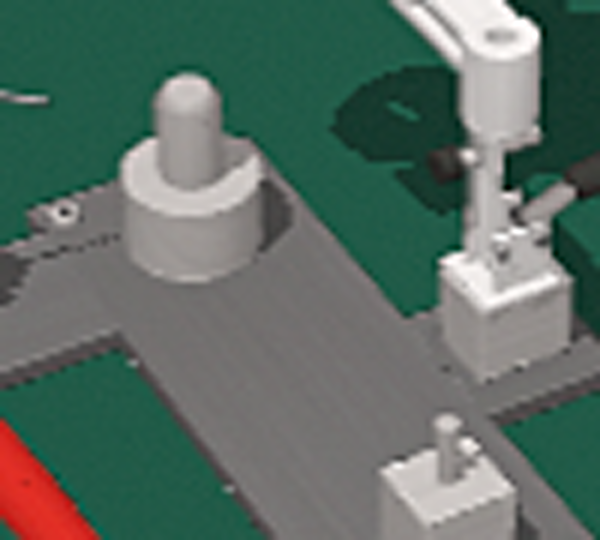

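Emit:
arm_command(plan=[[0,0.011,-0.003,0.006,0],[0,0.0106,-0.0027,0.006,0],[0,0,0,0,0],[0.02,0,0,0,0],[0.03,0,0,0,0],[0.024,0,0,0,0],[0.01,0,0,0,0],[0.005,0,0,0,0],[0,0,0,0,0],[0,0,0,0,0]])

```text
time_s: 15.25
eef_pos: [535.1, -76.4, 136.6]
ee_rot: [-0.005, 0.708, -0.006, -0.707]
force: [-0.4, -0.4, -6.6]
grip_width: 0.286
```

```bash
python3 look.py 6
```

```text
15.25 [535.10545101 -76.38911859 136.55825735] [-0.410392   -0.43375178 -6.57376675] [ 0.03562262  0.0139347  -0.02336673] [-0.36  0.44  1.58  0.    1.12  1.23]
[[ 1.300e-03 -1.510e-02 -9.999e-01]
 [-5.000e-04 -9.999e-01  1.510e-02]
 [-1.000e+00  5.000e-04 -1.300e-03]]
top bracket_eye [344.3 182.1] 0.76 [689.2 -83.9 126. ]
top bracket_balance [346.6 242.7] 0.57 [535.9 -84.8 154. ]
top jig_post [342.2 272.2] 0.86 [470.4 -73.6  95. ]
top jig_pin [344.6 184.6] 0.81 [693.1 -85.8  80. ]
scene bracket_bore [293.8 226. ] 0.73 [487.1 -73.7 126. ]
scene bracket_eye [333.5 274.8] 0.74 [695.1 -82.2 126. ]
scene bracket_balance [299.3 225.9] 0.9 [527.2 -78.8 154. ]
scene jig_post [290.1 232.4] 0.71 [469.1 -75.9  95. ]
scene jig_pin [333.6 292.3] 0.95 [702.3 -85.9  80. ]
wrist bracket_balance [320.4 353.2] 0.56 [531.2 -74.4 154. ]
```

View pics/wrist_6.png

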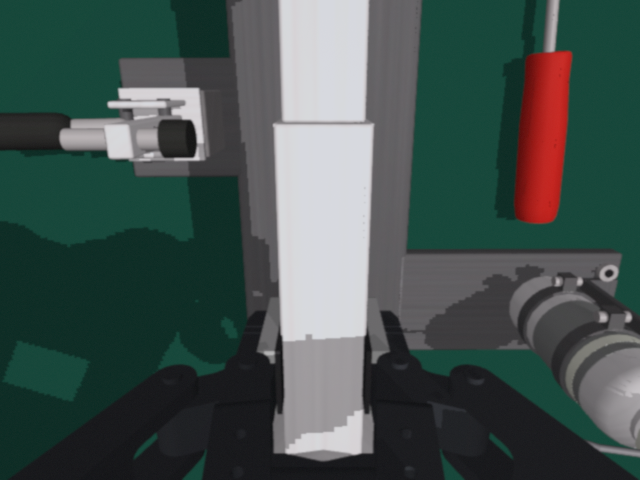

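View pics/topc_6.png

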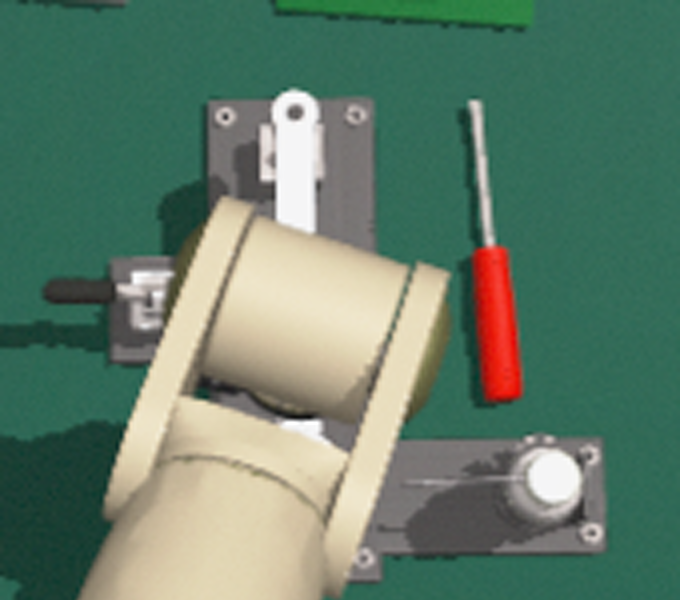

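View pics/scenec_6.png

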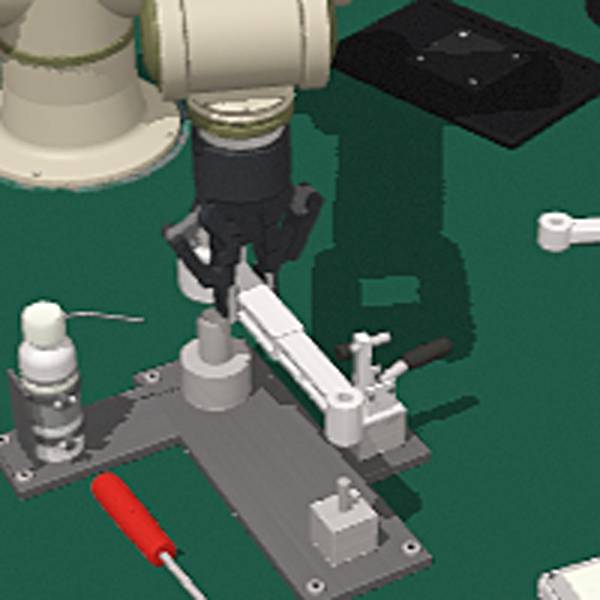

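```bash
python3 - <<'E'
from h import *
D=np.load("pics/L6.npy",allow_pickle=True).item();s=D["s"];t=D["top"];w=D["wrist"];sc=D["scene"]
f=lambda x,y,k,x0,y0:((x+.5)/k-.5+x0,(y+.5)/k-.5+y0)
T=rot(s["ee_rot"]);e=s["eef_pos"];zb=e[2]-10.6
hub=e+T[:,2]*59.2;eye=e-T[:,2]*160.8
print("FK hub",hub.round(1),"eye",eye.round(1))
print("eye topcam",ray(t,f(295,112,4,270,150),zb+38).round(1))
m=np.ptp(w["color"].astype(int),axis=2)<18
L=[];Rr=[]
for row in range(5,240,10):
    x=np.where(m[row])[0]; xl=x[(x>222)&(x<262)];xr=x[(x>395)&(x<425)]
    if row>180 and len(xl): L.append(ray(w,(xl.min()-.5,row),12,s)[:2])
    elif row<55 and len(xl): L.append(ray(w,(xl.min()-.5,row),12,s)[:2])
    if len(xr): Rr.append(ray(w,(xr.max()+.5,row),12,s)[:2])
for A in (L,Rr):
    A=np.array(A);p=np.polyfit(A[:,0],A[:,1],1);print(len(A),np.degrees(np.arctan(p[0])),np.polyval(p,[476,696]), np.abs(np.polyval(p,A[:,0])-A[:,1]).max())
# overlay
def circ(c,I,C,r,col,k,x0,y0):
    a=np.linspace(0,2*np.pi,60);P=np.array([proj(c,C+r*np.array([np.cos(q),np.sin(q),0]),s) for q in a])
    P=((P-[x0,y0]+.5)*k-.5).round().astype(int);cv2.polylines(I,[P],True,col,1)
u=np.array([np.cos(np.radians(.75)),-np.sin(np.radians(.75)),0])
post=np.array([475.5,-75.4,0]);pin=post+220*u
for n,c,(x0,y0,x1,y1),k in (("scene",sc,(260,195,360,305),5),("top",t,(300,160,400,290),4)):
    I=cv2.resize(c["color"][y0:y1,x0:x1,::-1],None,fx=k,fy=k,interpolation=cv2.INTER_CUBIC)
    z=np.array([0,0,1.])
    h=np.array([hub[0],hub[1],0]);ey=np.array([eye[0],eye[1],0])
    for C,r,col in [(post+95*z,14,(0,0,255)),(post+50*z,30,(0,0,255)),(pin+80*z,4.5,(0,0,255)),(h+zb*z,28,(0,255,0)),(h+(zb+48)*z,28,(0,255,0)),(ey+zb*z,14,(0,255,0)),(ey+(zb+38)*z,14,(0,255,0)),(ey+(zb+38)*z,5.5,(0,255,0))]:
        circ(c,I,C,r,col,k,x0,y0)
    cv2.imwrite(f"pics/ov_{n}.png",I)
E
```

```text
FK hub [475.9 -75.5 136.5] eye [695.9 -78.8 136.8]
eye topcam [691.7 -81.  164. ]
11 -0.6677422386836678 [-20.39404008 -22.9581023 ] 0.23931988700892504
24 -0.7088595146667706 [-130.09133606 -132.81330009] 0.29143933128179356
```

View pics/ov_scene.png

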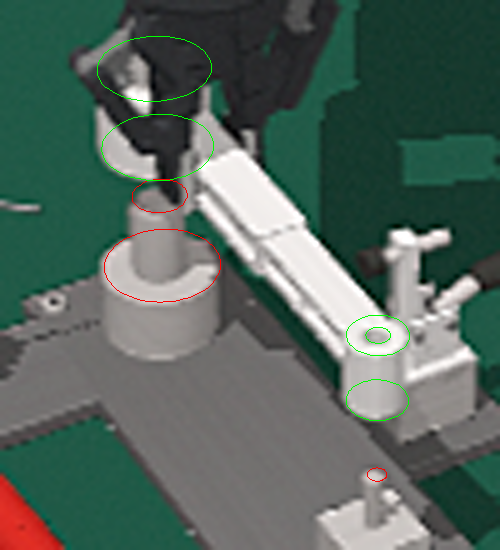

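View pics/ov_top.png

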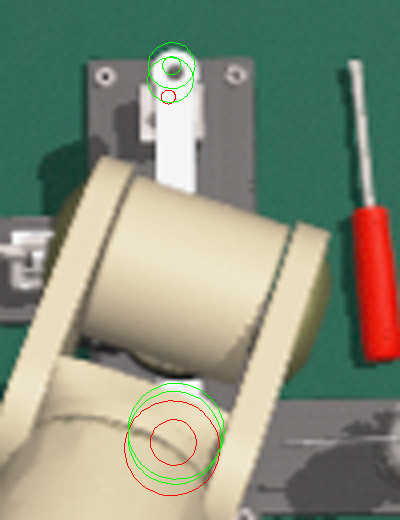

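```bash
python3 - <<'E'
from h import *
from rig import ctrl
a=cv2.imread("pics/top0.png").astype(int);b=ctrl.capture("top")["color"][:,:,::-1].astype(int)
for n,(x0,y0,x1,y1) in dict(link=(130,262,205,308),sd=(378,170,405,255),drv=(470,175,505,265),dish=(470,295,512,335)).items():
    print(n,(np.abs(a-b)[y0:y1,x0:x1].max(2)>40).mean())
s=ctrl.sense();print(s["time_s"],s["eef_pos"],s["force"],s["grip_width"])
print(ctrl.finish_job())
E
```

```text
link 0.01217391304347826
sd 0.04139433551198257
drv 0.0
dish 0.0
16.2 [534.74356031 -76.2777414  135.79690563] [ 0.3219629   0.06819569 -5.87168296] 0.2909997010576165
the job is handed in; nothing more can be done
None
```

I oiled the post and handed the job in with the arm still holding the casting over the jig. There is no verdict from the rig.

- **Spray cap:** I pressed it with the shut fingers until it stopped. The tool was at 146.8 mm against a nominal 147 mm, with 31 N on it. A later picture showed the cap back up.
- **Grasp:** I gripped the casting's beam about 59 mm from the hub's axis (nominal balance point 58 mm) with 90 N. Measured weight was about 6.7 N, and it hung level.
- **Final pose:** By the arm's own position, the hub and eye are within about 1 mm of the post and pin, and about 0.2° off the jig's angle. The hub's underside is about 30 mm above the post.

**Checks:**
- **Alignment:** In the scene camera, the drawn model of the hub, eye, post and pin matched the picture with the same small shift throughout. The top camera read the eye about 4 mm short in x and 2 mm off in y. It is shifted about as much on the post, so I put that down to its calibration. The networks' own pin readings scattered by about 10 mm, so I placed the pin from the post, the plate's direction and the given 220 mm.
- **Objects left alone:** The before-and-after top view showed no change at the driver or dish. About 1% of pixels changed at the short link and 4% at the screwdriver. I took those to be shadow, since nothing came near the screwdriver and it looks in the same place, but I did not check either further.

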